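# Try the refitted roller catch of a desk cupboard

### The job

The roller catch of the little wooden desk cupboard has just been refitted, so try it out. Push the door, which stands ajar, gently shut until the catch snaps, without ramming it against its rubber buffer, and take your hand right off so that the catch alone holds it; then pull the door open again through the catch and leave it standing open at about a right angle. Leave the other things on the desk where they are.

Things in the scene. Friction and masses are not known exactly. Their poses are not given: they have to be found in the camera images.
- cupboard: Fixed light-wood desk cupboard, 100 deep (x), 220 wide (y), 176 high (z) mm incl. 16 mm feet; origin at the centre of its underside; the front faces its own -x. A sprung roller catch with a stop plate hangs inside under the top, on the -y side. It is screwed on through slots, so it may sit up to 5.5 mm deeper or shallower than nominal; that depth is not measured
- door (a joint): Angle (rad) of the darker wooden door about its upright hinge at the front left (+y) edge: 0 shut with the catch at nominal depth, positive open (free edge swings out to the cupboard's -x), at most 1.75. Panel 10 to 206 mm from the hinge, 28 to 164 mm above the desk, outer face 10 mm in front of the hinge axis. Slight hinge friction: it stays where it is left
- ridge (a point): Half-round ridge on the steel tongue inside the door, 190 mm from the hinge. It meets the roller about 13 mm before the shut position: pushing on takes up to 9 to 14 N, falling to nothing at the roller's middle 3 mm before shut, then the spring pulls the door shut by itself. A caught door rests between -0.03 and 0.03 rad by the catch's depth, one not caught at 0.04 or more
- handle (a point): Grasp point of the door's steel handle, on the axis of a round upright post 12 mm thick with a free top 170 mm above the desk; it stands on a 12 mm stem that leaves the door 108 mm above the desk. Post axis 150 mm from the hinge along the door, 42 mm off its face; point 142 mm above the desk. Axes: x into the door, y along it to the hinge, z up. 8 to 10 N here reopen the caught door
- push_spot (a point): Point on the door's outer face, 188 mm from the hinge along the door (18 mm from its free edge), 142 mm above the desk, 38 mm beyond the handle: free room to push. Axes as handle
- hinge_top (a point): Point on the door's hinge axis, 142 mm above the desk; it turns with the door, axes as handle
- buffer: Small black rubber buffer on the end of the tongue inside the door, 190 mm from the hinge, 130 mm above the desk; it meets the catch's stop plate when the door is shut. Firm: it gives only about 0.02 mm per N; keep its load under 25 N, of which the catch itself makes 7 to 9
- mug: Mug with a handle, 84x123x91 mm, on the right of the desk; origin at the centre of its underside. Not to be disturbed
- tape: Tape dispenser, 52x127x66 mm, at the right beside the cupboard; origin at the centre of its underside. Not to be disturbed
- stapler: Stapler, 34x136x40 mm, at the right front; origin at the centre of its underside. Not to be disturbed
- keys: Bunch of keys lying flat, 84x118x8 mm, in front of the cupboard (the door swings clear above it); origin at its underside. Not to be disturbed
- eraser: Eraser, 23x58x13 mm, lying in front of the cupboard; origin at its underside. Not to be disturbed
- pencil_cup: Dark cup with pencils, 83x87x133 mm, at the left back; origin at the centre of its underside. Not to be disturbed

How it is judged:
By the outcome, as a careful person would: the job done as asked, in the order asked, and still so for the second after the job is handed in, with the robot touching nothing.
It also fails if it takes over 61 s, if anything falls off the work surface, if the arm or the gripper's body presses on something with over 40 N, if the wrist force passes 120 N, or if a joint passes its speed limit or range.

### The arm

A 7-joint arm with a two-finger parallel gripper is mounted at the origin on the work surface; the furniture and walls round the work are solid. World frame = base frame: x ahead of the robot, y to its left, z up, the work surface at z = 0. Lengths are in m, angles in rad, forces in N, time in s.
With the tool pointing down it reaches from about 0.4 to 0.85 m from the base axis. Payload 10.4 kg.
Tool frame: the origin (TCP) lies midway between the tips of the shut fingers; the grasp point (between the pads) lies 19 mm behind it; z points along the fingers, y is the line along which they close (so a half turn about z gives the same grasp; the last joint's range is limited). The gripper opens to 85 mm and grips with 20 to 120 N. Pads are 22 mm wide; open, the fingers measure 114 mm over their backs; the gripper's body (76 mm by 85 mm) begins 54 mm behind the grasp point. The pads swing forward as they close: fully open they stand 13 mm farther back than shut.
Start: joints at [-1.189, 0.332, -0.065, 1.46, 0.022, 1.35, -0.088], TCP at [0.246, 0.575, 0.196] pointing down, gripper open.
Joint ranges: [-2.6, 2.6], [-0.5, 2.12], [-1.47, 1.34], [0.16, 2.42], [-1.27, 4.41], [0.06, 2.06], [-2.6, 2.6]. Speed limits (rad/s): [2.22, 2.22, 2.79, 2.79, 3.14, 3.14, 3.14].

### API

Orientations are given as a unit quaternion [x, y, z, w].
In Python, from workcell import get_obs, camera, camera_params, hand_in gives the robot as it stands.
- The arm moves only by the tool carry_out, never from a script. Its argument "commands" is a list that holds one entry, the list of rows, each a list of 6 numbers: the shift along the tool's x, y, z in units of 40 mm (1.0 is 40 mm), then the turn, a rotation vector about the tool's x, y, z in units of 6 degrees (1.0 is 6 degrees). In form: [[[x, y, z, ax, ay, az], ...]]. A call has 1 to 20 rows; each row shifts and turns the commanded pose from where the row before left it, along the tool's axes as they then stand; what a row does not reach is not made up. A row lasts 1/12 s, in which the tool goes at most 41.7 mm and 7.16 degrees, less where a joint would pass 70% of its speed; a pose out of reach is approached as far as the arm can. A call is refused whole if a number of a shift passes 1 or a number of a turn 1, either way. A call with a gripper value outside its range is refused whole. "hand" is the closure, from -1 (fully open) to 1 (shut), set as the call begins (left out, the last holds). The fingers move at their own pace and stop on an object; "force" is the grip in N (left out, the last holds). Time passes only in rows, so rows that do not move let the fingers close. It gives the time, the measured TCP pose, the force, the opening and the grip force at its end, in the units of the state.
- get_obs(): the state, without advancing time (a new reading comes with each control period).
- camera(name): name is "scene" or "top" or "wrist"; returns the picture (420x560x3 uint8, red, green, blue); there is no depth.
- camera_params(name): a dict with "mtx" (3x3 intrinsics, pixels), "R" (3x3) and "t" (3): a world point X has camera coordinates R X + t. Camera axes: x right, y down, z forward; pixel columns grow to the right and rows downward; lengths in m; the calibration is good to about 2 mm. The wrist camera is an equidistant fisheye: a pixel r from the principal point sees the ray r / f radians off the axis. A picture is of the moment at which its call begins: read the wrist's pose just before it. camera_params takes no time and is no camera call; for the wrist camera it gives the pose at the moment of the call.
- hand_in(): hands the job in; it is judged then, once.
The state is a dict: "clock": time; "joint_pos": joint angles; "joint_velocities": joint speeds; "tau": joint torques, N m; "position": TCP position; "ee_rot": TCP orientation; "ft_force": force on the tool from outside, world axes, zero at the start; "torque": the same for the moment, N m; "grip_width": opening from 0.0 (shut) to 1.0 (fully open); "grasp_force": force on a finger pad.
Only numpy, scipy, OpenCV 4.12 (cv2) and the standard library are available. Lean on these libraries where they do the work, as an engineer would, in place of code of your own. Each camera call takes 0.05 s, during which the arm holds its last target. There are 200 camera calls.

## Working session

There is one attempt and no reset: what is moved stays moved. The work goes in short steps, Python scripts to look and compute and a tool call to move; the robot and the scene stay as the last step left them, time stands still between calls to the robot, and variables do not carry over. Pictures are saved under pics/ and viewed, at most 10 in all, crops included, and the job is handed in when it is done.

Besides the shell and the picture viewer there is one more tool, called after "Request:" in YAML: its name, and indented under it one key for each argument. carry_out: Moves the arm, as the interface text tells. Its arguments: {"type":"object","properties":{"commands":{"type":"array"},"hand":{"type":"number"},"force":{"type":"number"}},"required":["commands"]}

```bash
mkdir -p pics
python3 - <<'E'
from workcell import *
import cv2
print({k:(v if not hasattr(v,'round') else v) for k,v in get_obs().items()})
for n in("scene","top"):
    cv2.imwrite(f"pics/{n}0.png",cv2.cvtColor(camera(n),cv2.COLOR_RGB2BGR)); print(n,camera_params(n))
E
```

```text
{'clock': 0.0, 'joint_pos': array([-1.18858577,  0.33285421, -0.06472578,  1.46097014,  0.02162101,
        1.34989672, -0.08850449]), 'joint_velocities': array([ 1.19265836e-03, -6.24751855e-04, -1.23755421e-03, -1.09653644e-04,
        2.83686014e-03,  1.04007873e-03, -3.33747284e-05]), 'tau': array([-1.60819500e-04, -6.25446653e+01,  4.91211377e-02, -3.91598618e+01,
        1.62161922e-02,  9.93042922e-03, -3.11508643e-05]), 'position': array([0.24598122, 0.5740836 , 0.19561331]), 'ee_rot': array([ 2.01003458e-01,  9.79590270e-01, -7.08281055e-04, -1.04500155e-04]), 'ft_force': array([-0.14294358,  0.26118134,  0.2769469 ]), 'torque': array([0.0122133 , 0.0079547 , 0.00299242]), 'grasp_force': 0.0, 'grip_width': 1.0008830793135701}
scene {'mtx': array([[397.62729839,   0.        , 280.91810126],
       [  0.        , 397.62729839, 211.88695786],
       [  0.        ,   0.        ,   1.        ]]), 'R': array([[ 0.78712077, -0.61669605,  0.01126384],
       [-0.32533399, -0.43061685, -0.8418592 ],
       [ 0.52402165,  0.65898036, -0.53957966]]), 't': array([-0.44302871,  0.2694686 ,  0.99817751])}
top {'mtx': array([[380.73191462,   0.        , 285.97778473],
       [  0.        , 380.73191462, 206.24366364],
       [  0.        ,   0.        ,   1.        ]]), 'R': array([[-0.01058006, -0.99978096, -0.018058  ],
       [-0.98080483,  0.01389224, -0.19449651],
       [ 0.19470477,  0.01565359, -0.98073698]]), 't': array([0.00166537, 0.56709287, 1.06495875])}
```

View pics/scene0.png

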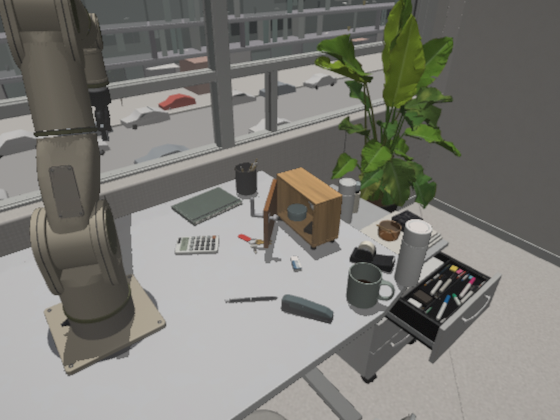

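View pics/top0.png

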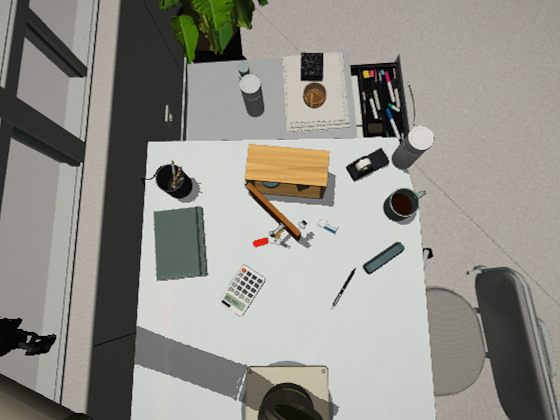

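The scene view shows the cupboard at about (305,205) with the door ajar at (270,215). The top view has the cupboard's top at (247..329,145..185) and the door from (248,183) to (298,236). I'll zoom in on both.

Run:
```python
import cv2,numpy as np
a=cv2.imread("pics/top0.png")[135:250,235:345]; b=cv2.imread("pics/scene0.png")[165:255,235:345]
a=cv2.resize(a,None,fx=5,fy=5,interpolation=cv2.INTER_CUBIC); 
cv2.imwrite("pics/z1.png",a)
```

```text
(no output)
```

View pics/z1.png

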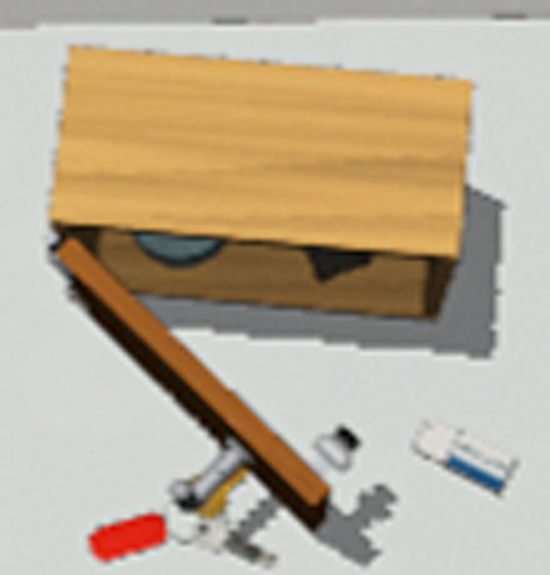

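In the crop the cupboard's top corners are at (70,45), (472,82), (460,257) and (52,220). The door's top edge runs from (62,243) to (318,497), and the handle post's top is at (183,490).

```bash
cat > h.py <<'E'
import numpy as np
from workcell import *
def ray(n,px,z):
    p=camera_params(n);d=p["R"].T@np.linalg.inv(p["mtx"])@np.array([*px,1.]);c=-p["R"].T@p["t"]
    return c+d*(z-c[2])/d[2]
def uv(n,X):
    p=camera_params(n);q=p["mtx"]@(p["R"]@np.array(X)+p["t"]);return q[:2]/q[2]
E
python3 - <<'E'
from h import *
f=lambda x,y,z:ray("top",((x+.0)/5+235,y/5+135),z)[:2]
bl,br,fr,fl=[f(*c,.176) for c in((70,45),(472,82),(460,257),(52,220))]
print("corners",bl,br,fr,fl,[np.linalg.norm(a-b) for a,b in((bl,br),(fl,fr),(bl,fl),(br,fr))])
print("yaw",[np.degrees(np.arctan2(-(b-a)[0],-(b-a)[1]))*-1 for a,b in((bl,br),(fl,fr))])
hi,ho,ei,eo=[f(*c,.164) for c in((68,236),(58,250),(328,487),(308,508))]
print("door",hi,ho,ei,eo,np.linalg.norm(ho-eo),np.linalg.norm(hi-ei)); 
print("post",f(183,490,.17))
E
```

```text
corners [0.7168252  0.09128478] [ 0.69206621 -0.12577773] [ 0.59512319 -0.11627024] [0.61871319 0.10007423] [np.float64(0.21846999513761528), np.float64(0.21762678435255225), np.float64(0.09850492637398509), np.float64(0.09740811693601842)]
yaw [np.float64(-6.507254435151503), np.float64(-6.222893909336978)]
door [0.6129766  0.09285894] [0.60528647 0.09817917] [ 0.47527658 -0.04458469] [ 0.46438427 -0.03394898] 0.19316127269196487 0.19455602995626867
post [0.47391312 0.03101164]
```

Fit: hinge axis H ≈ (0.619, 0.100), cupboard yaw −6.4°, door about 39.5° open. I'll use a tool orientation with y = −d (towards the hinge) and x = the door's outward normal, at a safe height.

Request:
carry_out:
  commands:
    - [[-0.2,-0.2,-0.3,0,0,0],[-0.4,-0.4,-0.3,0,0,0],[-0.55,-0.59,0,0,0,0],[-0.55,-0.59,0,0,0,0],[-0.55,-0.59,0,0,0,0],[-0.55,-0.59,0,0,0,0],[-0.55,-0.59,0,0,0,0],[-0.55,-0.59,0,0,0,0],[-0.55,-0.59,0,0,0,0],[-0.55,-0.59,0,0,0,0],[-0.55,-0.59,0,0,0,0],[-0.55,-0.59,0,0,0,0],[-0.55,-0.59,0,0,0,0],[-0.55,-0.59,0,0,0,0],[-0.55,-0.59,0,0,0,0],[-0.55,-0.59,0,0,0,0],[-0.55,-0.59,0,0,0,0],[-0.55,-0.59,0,0,0,0],[-0.55,-0.59,0,0,0,0],[-0.4,-0.4,0,0,0,0]]
  hand: 1

```text
clock: 1.77
position: [0.453, 0.0023, 0.2212]
ee_rot: [0.202, 0.979, 0.001, 0.0]
ft_force: [1.0, 0.0, 0.1]
grip_width: -0.002
grasp_force: 0.0
```

Request:
carry_out:
  commands:
    - [[-0.14,-0.12,0,0,0,0.94],[0,0,0,0,0,0.94],[0,0,0,0,0,0.94],[0,0,0,0,0,0.94],[0,0,0,0,0,0],[0,0,0,0,0,0]]

```text
clock: 2.27
position: [0.4559, -0.0012, 0.2208]
ee_rot: [0.388, 0.922, 0.0, -0.0]
ft_force: [-0.7, -0.3, 0.5]
grip_width: -0.001
grasp_force: 0.0
```

```bash
cat >> h.py <<'E'
from scipy.spatial.transform import Rotation as Ro
H=np.array([.6192,.1002]);PSI=np.radians(-6.4)
def st():
    o=get_obs();R=Ro.from_quat(o["ee_rot"]).as_matrix();p=o["position"]
    h=np.degrees(np.arctan2(R[1,1],R[0,1])); th=83.6-h   # door-equivalent opening angle of the tool
    c=R[:,1][:2];r=p[:2]-H
    print("t%.2f"%o["clock"],"p",p.round(4),"th(tool)%.2f"%th,"tilt",R[:,2].round(3),"dist from hinge along tool %.4f, off %.4f"%(-r@R[:2,1],r@R[:2,0]),"F",o["ft_force"].round(1),"grip",o["grip_width"].round(3))
    return o,R
E
python3 - <<'E'
from h import *
import cv2
st()
p=camera_params("wrist");cv2.imwrite("pics/w1.png",cv2.cvtColor(camera("wrist"),cv2.COLOR_RGB2BGR));print(p)
E
```

```text
Traceback (most recent call last):
  File "h.py", line 14, in st
    print("t%.2f"%o["clock"],"p",p.round(4),"th(tool)%.2f"%th,"tilt",R[:,2].round(3),"dist from hinge along tool %.4f, off %.4f"%(-r@R[:2,1],r@R[:2,0]),"F",o["ft_force"].round(1),"grip",o["grip_width"].round(3))
                                                                                                                                                                                          ^^^^^^^^^^^^^^^^^^^^^
AttributeError: 'float' object has no attribute 'round'
```

```bash
sed -i 's/o\["grip_width"\].round(3)/round(float(o["grip_width"]),3)/' h.py
python3 - <<'E'
from h import *
import cv2
st()
p=camera_params("wrist");cv2.imwrite("pics/w1.png",cv2.cvtColor(camera("wrist"),cv2.COLOR_RGB2BGR));print(p)
E
```

```text
t2.27 p [ 0.4559 -0.0012  0.2208] th(tool)39.21 tilt [ 0.     0.001 -1.   ] dist from hinge along tool 0.1876, off 0.0418 F [-0.7 -0.3  0.5] grip -0.001
{'mtx': array([[325.1922621 ,   0.        , 281.28741962],
       [  0.        , 325.1922621 , 209.59578679],
       [  0.        ,   0.        ,   1.        ]]), 'R': array([[ 0.71525479,  0.69886241,  0.00138272],
       [ 0.67431648, -0.69065019,  0.26134193],
       [ 0.18359703, -0.18599368, -0.9652453 ]]), 't': array([-0.32723877, -0.34862642,  0.31875845])}
```

View pics/w1.png

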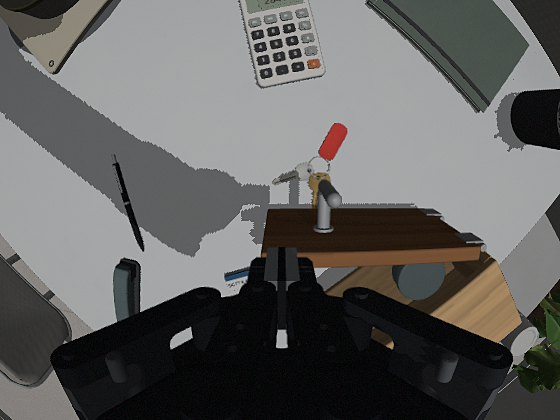

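The wrist view shows the post's top at about (331,190), the door's top outer edge from (263,252) to (487,250), and the fingertips near (283,262). I'll check the model by reprojecting it, and use the post for a refined estimate.

```bash
cat >> h.py <<'E'
def fuv(X):
    p=camera_params("wrist");c=p["R"]@np.array(X)+p["t"];k=p["mtx"]
    return cv2.fisheye.projectPoints(c.reshape(1,1,3),np.zeros(3),np.zeros(3),k,np.zeros(4))[0].ravel()
def fray(px,z):
    p=camera_params("wrist");u=cv2.fisheye.undistortPoints(np.array([[px]],float),p["mtx"],np.zeros(4)).ravel()
    d=p["R"].T@np.array([*u,1]);c=-p["R"].T@p["t"];return c+d*(z-c[2])/d[2]
def door(th,s,o,z):
    a=PSI-np.pi/2-th;d=np.array([np.cos(a),np.sin(a)]);n=np.array([d[1],-d[0]]);return [*(H+s*d+o*n),z]
import cv2
E
python3 - <<'E'
from h import *
o,R=st()
th=np.radians(39.4)
for nm,a in dict(post=(.15,.052,.17),outfree=(.206,.01,.164),outfreebot=(.206,.01,.028),outhinge=(.01,.01,.164),infree=(.206,-.002,.164)).items(): print(nm,fuv(door(th,*a)).round(1))
print("tcp",fuv(o["position"]).round(1))
print(fray((331,190),.17))
import cv2
cv2.imwrite("pics/w1z.png",cv2.resize(cv2.imread("pics/w1.png")[150:290,240:510],None,fx=2.9,fy=2.9,interpolation=2))
E
```

```text
t2.32 p [ 0.4559 -0.001   0.2207] th(tool)39.17 tilt [ 0.     0.001 -1.   ] dist from hinge along tool 0.1874, off 0.0420 F [ 0.3  0.9 -0.4] grip -0.003
post [330.4 201. ]
outfree [255.4 251.2]
outfreebot [264.  207.1]
outhinge [478.1 246.6]
infree [255.8 265.1]
tcp [278.4 239.2]
[0.46974311 0.03887654 0.17      ]
```

View pics/w1z.png

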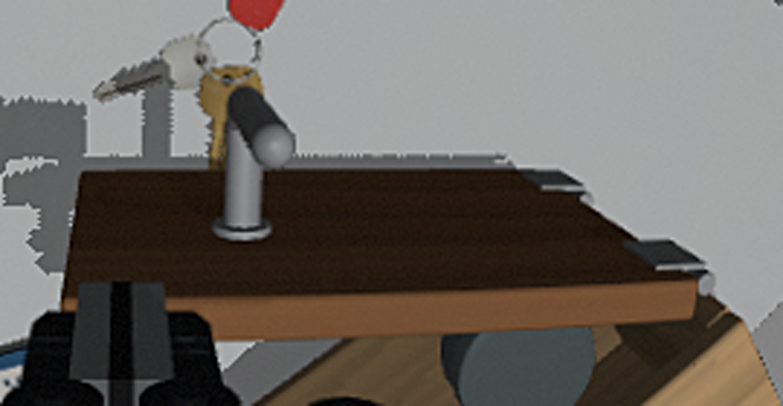

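The refined offset is only 1–2 mm, so the model is good. Lowering beside the door's face now.

Request:
carry_out:
  commands:
    - [[0,0,0.4,0,0,0],[0,0,0.5,0,0,0],[0,0,0.5,0,0,0],[0,0,0.45,0,0,0],[0,0,0.3,0,0,0],[0,0,0,0,0,0],[0,0,0,0,0,0]]

```text
clock: 2.9
position: [0.4559, -0.0008, 0.1345]
ee_rot: [0.388, 0.922, -0.0, -0.0]
ft_force: [-1.3, -0.7, 0.1]
grip_width: 0.003
grasp_force: 0.0
```

Run:
```python
from h import *
st()
# row for closing by dth about hinge with tool at (s,off)
for dth in (1,2,3):
    w=-np.radians(dth);r=np.array([.0225,-.188]);c,s=np.cos(w),np.sin(w)
    print(dth,(np.array([[c,-s],[s,c]])@r-r)/.04, -dth/6)
```

```text
t2.90 p [ 0.4559 -0.0008  0.1345] th(tool)39.25 tilt [-0.001 -0.    -1.   ] dist from hinge along tool 0.1874, off 0.0419 F [-1.3 -0.7  0.1] grip 0.003
1 [-0.08211198 -0.00910115] -0.16666666666666666
2 [-0.16437029 -0.01676785] -0.3333333333333333
3 [-0.24674988 -0.02299779] -0.5
```

Request:
carry_out:
  commands:
    - [[-0.1,0,0,0,0,0],[-0.1,0,0,0,0,0],[-0.08,0,0,0,0,0],[-0.06,0,0,0,0,0],[-0.06,0,0,0,0,0],[-0.06,-0.005,0,0,0,-0.08],[-0.082,-0.009,0,0,0,-0.167],[-0.123,-0.013,0,0,0,-0.25],[-0.123,-0.013,0,0,0,-0.25],[-0.123,-0.013,0,0,0,-0.25],[-0.123,-0.013,0,0,0,-0.25],[-0.123,-0.013,0,0,0,-0.25],[-0.123,-0.013,0,0,0,-0.25]]

```text
clock: 3.98
position: [0.4916, -0.0384, 0.1344]
ee_rot: [0.302, 0.953, 0.0, 0.0]
ft_force: [1.2, 0.3, 0.6]
grip_width: 0.0
grasp_force: 0.0
```

Run:
```python
from h import *
import cv2
st()
cv2.imwrite("pics/t2.png",cv2.cvtColor(cv2.resize(camera("top")[120:260,220:400],None,fx=4,fy=4,interpolation=2),cv2.COLOR_RGB2BGR))
```

```text
t3.98 p [ 0.4916 -0.0384  0.1344] th(tool)28.76 tilt [ 0.  0. -1.] dist from hinge along tool 0.1868, off 0.0245 F [1.2 0.3 0.6] grip 0.0
```

View pics/t2.png

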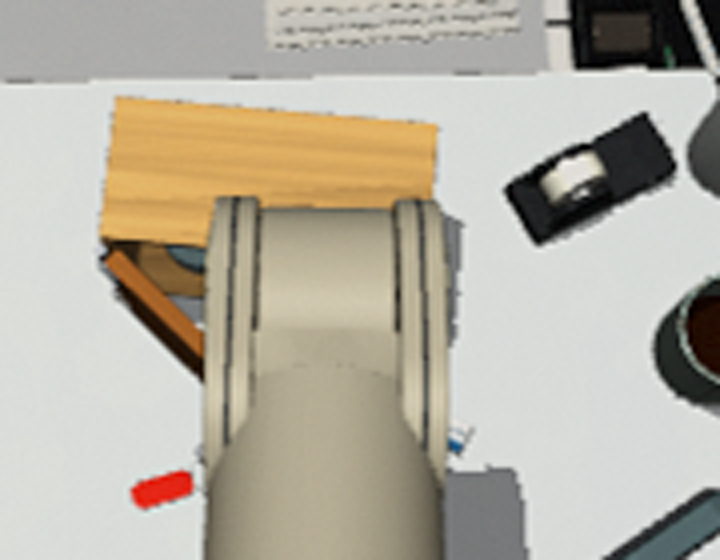

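The arm hides most of the door; its visible part runs from (112,250) to (203,340). I'll check numerically which opening angle that fits.

Run:
```python
from h import *
import cv2
im=cv2.imread("pics/t2.png").astype(int)
for col in (160,195): print(col,[tuple(im[r,col][::-1]) for r in range(270,390,8)])
for t in (29,34,39):
    for o in(.01,-.002):
        P=[(uv("top",door(np.radians(t),s,o,.164))-[220,120])*4 for s in(.01,.206)]
        print(t,o,[round(float(np.interp(c,[P[0][0],P[1][0]],[P[0][1],P[1][1]])),0) for c in(160,195)])
```

```text
160 [(np.int64(123), np.int64(92), np.int64(51)), (np.int64(132), np.int64(98), np.int64(56)), (np.int64(109), np.int64(81), np.int64(43)), (np.int64(155), np.int64(89), np.int64(34)), (np.int64(162), np.int64(97), np.int64(38)), (np.int64(171), np.int64(102), np.int64(41)), (np.int64(95), np.int64(53), np.int64(22)), (np.int64(29), np.int64(15), np.int64(7)), (np.int64(31), np.int64(14), np.int64(0)), (np.int64(144), np.int64(145), np.int64(140)), (np.int64(229), np.int64(231), np.int64(228)), (np.int64(218), np.int64(220), np.int64(216)), (np.int64(218), np.int64(221), np.int64(216)), (np.int64(219), np.int64(222), np.int64(216)), (np.int64(219), np.int64(222), np.int64(217))]
195 [(np.int64(41), np.int64(42), np.int64(39)), (np.int64(137), np.int64(100), np.int64(53)), (np.int64(121), np.int64(90), np.int64(49)), (np.int64(110), np.int64(83), np.int64(49)), (np.int64(126), np.int64(130), np.int64(131)), (np.int64(120), np.int64(122), np.int64(124)), (np.int64(116), np.int64(121), np.int64(125)), (np.int64(180), np.int64(142), np.int64(111)), (np.int64(166), np.int64(97), np.int64(37)), (np.int64(171), np.int64(102), np.int64(41)), (np.int64(135), np.int64(80), np.int64(32)), (np.int64(32), np.int64(18), np.int64(5)), (np.int64(28), np.int64(10), np.int64(0)), (np.int64(106), np.int64(102), np.int64(98)), (np.int64(221), np.int64(224), np.int64(221))]
29 0.01 [296.0, 320.0]
29 -0.002 [275.0, 298.0]
34 0.01 [305.0, 334.0]
34 -0.002 [282.0, 311.0]
39 0.01 [316.0, 350.0]
39 -0.002 [291.0, 325.0]
```

Run:
```python
from h import *
import cv2
o,R=st()
cv2.imwrite("pics/w2.png",cv2.cvtColor(camera("wrist"),cv2.COLOR_RGB2BGR))
for t in (29,39):
  for a in ((.15,.052,.17),(.206,.01,.164),(.01,.01,.164)): print(t,fuv(door(np.radians(t),*a)).round(1))
```

```text
t4.03 p [ 0.4921 -0.039   0.1345] th(tool)28.69 tilt [ 0. -0. -1.] dist from hinge along tool 0.1870, off 0.0240 F [ 0.  -0.6  0.3] grip 0.005
29 [358.1 207.1]
29 [241.5 282.6]
29 [544.7 266.7]
39 [384.6 153.4]
39 [248.6 216.7]
39 [547.1 264.3]
```

View pics/w2.png

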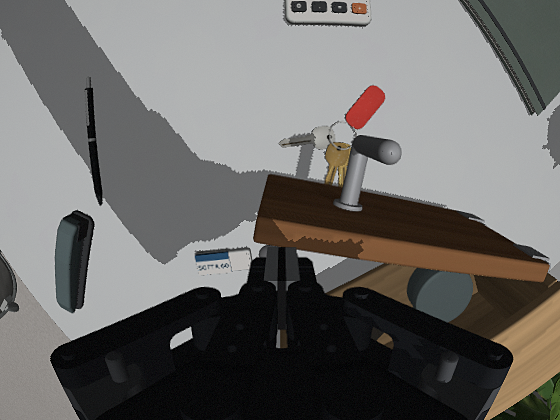

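Run:
```python
from h import *
o,R=st(); p=o["position"]
C=camera_params("wrist"); c=-C["R"].T@C["t"]
loc=lambda X:(R.T@(np.array(X)-p)*1000).round(1)
print("cam in tool frame mm",loc(c))
for z in (.10,.1345,.17,.19): 
    X=fray((281.4,248),z); print(z,"tip ray in tool",loc(X))
a=np.radians(39.2)
for s,of in((.188,.01),(.188,-.002)):
    X=door(a,s,of,.164);print("door edge",of,"tool",loc(X),fuv(X).round(0))
for dx in(-11,0,11):
  for dz in(0,-19,-40): print(dx,dz,fuv(p+R@np.array([dx,0,dz])/1000).round(0))
im=cv2.imread("pics/w2.png")
cv2.imwrite("pics/w2z.png",cv2.resize(im[200:360,200:400],None,fx=3.7,fy=3.7,interpolation=2))
```

```text
t4.08 p [ 0.4917 -0.0387  0.1344] th(tool)28.86 tilt [ 0. -0. -1.] dist from hinge along tool 0.1871, off 0.0239 F [0.5 0.9 0.9] grip 0.002
cam in tool frame mm [  66.     1.6 -178.4]
0.1 tip ray in tool [-19.7   1.7  34.4]
0.1345 tip ray in tool [-5.8  1.7 -0.1]
0.17 tip ray in tool [  8.5   1.7 -35.6]
0.19 tip ray in tool [ 16.6   1.7 -55.6]
door edge 0.01 tool [ 19.6   3.9 -29.6] [286. 222.]
door edge -0.002 tool [  7.8   1.8 -29.6] [282. 245.]
-11 0 [279. 256.]
-11 -19 [278. 270.]
-11 -40 [278. 289.]
0 0 [278. 239.]
0 -19 [278. 251.]
0 -40 [278. 268.]
11 0 [278. 221.]
11 -19 [278. 232.]
11 -40 [278. 247.]
```

View pics/w2z.png

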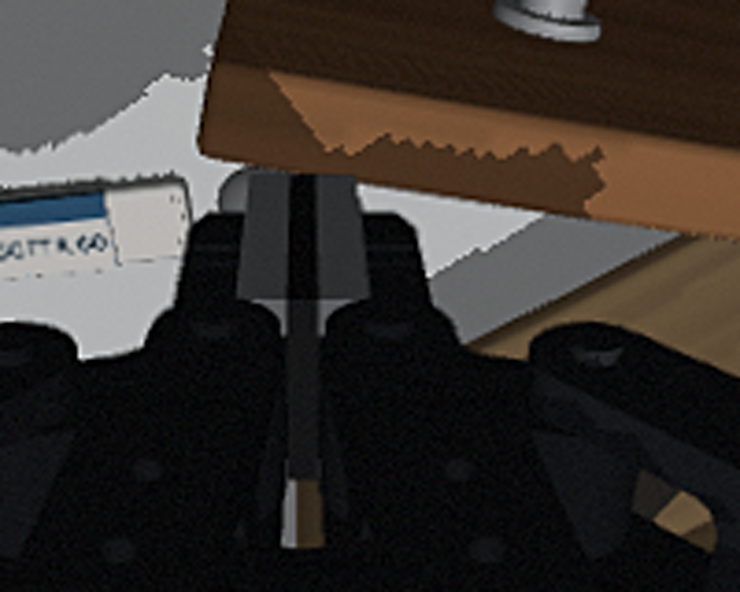

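In the zoom the fingertips overlap the door's edge unoccluded, yet the door hasn't moved. The tips seem to have passed just over the door, so they sit about 35 mm higher than the TCP reading suggests. I'll go up, back out, and come down lower at a height that is safe either way.

Request:
carry_out:
  commands:
    - [[0,0,-0.4,0,0,0],[0,0,-0.55,0,0,0],[0,0,-0.55,0,0,0],[0.32,0.065,0,0,0,0],[0.32,0.065,0,0,0,0],[0.32,0.065,0,0,0,0],[0.32,0.065,0,0,0,0],[0,0,0,0,0,0.87],[0,0,0,0,0,0.87],[0,0,0,0,0,0],[0,0,0.4,0,0,0],[0,0,0.55,0,0,0],[0,0,0.55,0,0,0],[0,0,0.45,0,0,0],[0,0,0.2,0,0,0],[0,0,0.1,0,0,0],[0,0,0,0,0,0]]

```text
clock: 5.5
position: [0.4553, -0.0001, 0.1042]
ee_rot: [0.388, 0.922, -0.0, -0.0]
ft_force: [-0.3, -0.6, -0.0]
grip_width: 0.0
grasp_force: 0.0
```

Run:
```python
from h import *
st()
im=cv2.cvtColor(camera("wrist"),cv2.COLOR_RGB2BGR)
cv2.imwrite("pics/w3.png",cv2.resize(im[130:350,160:560],None,fx=2,fy=2,interpolation=2))
cv2.imwrite("pics/s3.png",cv2.cvtColor(camera("scene"),cv2.COLOR_RGB2BGR)[130:280,180:380])
im=cv2.imread("pics/s3.png");cv2.imwrite("pics/s3.png",cv2.resize(im,None,fx=4,fy=4,interpolation=2))
```

```text
t5.50 p [ 4.553e-01 -1.000e-04  1.042e-01] th(tool)39.25 tilt [-0.001 -0.    -1.   ] dist from hinge along tool 0.1873, off 0.0428 F [-0.3 -0.6 -0. ] grip 0.0
```

View pics/s3.png

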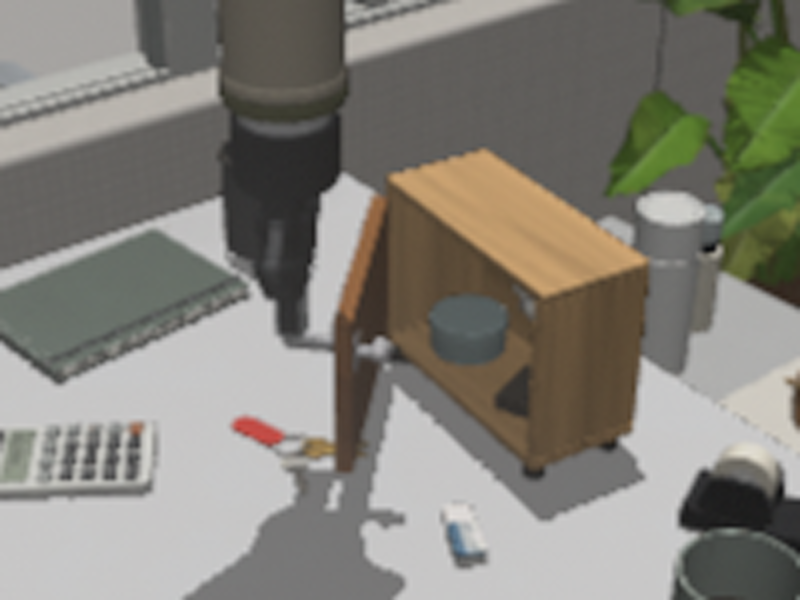

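The scene view shows the fingertip at crop (290,335), which is pixel (252.5,214), in front of the door near the stem. I'll compare that with projections of the TCP.

Run:
```python
from h import *
o,R=st();p=o["position"]
for dz in(0,-.019,-.036,-.05): print(dz,((uv("scene",p+R@np.array([0,0,dz]))-[180,130])*4).round(0))
for a in((.15,.052,.17),(.15,.052,.108),(.206,.01,.164),(.206,.01,.028)):print(a,((uv("scene",door(np.radians(39.2),*a))-[180,130])*4).round(0))
```

```text
t5.60 p [ 0.4561 -0.      0.1053] th(tool)39.28 tilt [ 0.001  0.    -1.   ] dist from hinge along tool 0.1867, off 0.0422 F [-0.1  0.4  0.6] grip 0.002
0 [292. 371.]
-0.019 [291. 350.]
-0.036 [291. 330.]
-0.05 [290. 314.]
(0.15, 0.052, 0.17) [287. 270.]
(0.15, 0.052, 0.108) [289. 340.]
(0.206, 0.01, 0.164) [330. 322.]
(0.206, 0.01, 0.028) [332. 474.]
```

Tip lies about 33 mm behind the reported TCP in both views, so actual tip z ≈ TCP z + 0.033. It is now about 27 mm below the door's top, so I'll push.

Request:
carry_out:
  commands:
    - [[-0.1,0,0,0,0,0],[-0.1,0,0,0,0,0],[-0.08,0,0,0,0,0],[-0.06,0,0,0,0,0],[-0.06,0,0,0,0,0],[-0.06,0,0,0,0,0],[-0.06,-0.005,0,0,0,-0.08],[-0.082,-0.009,0,0,0,-0.167],[-0.1,-0.011,0,0,0,-0.2],[-0.1,-0.011,0,0,0,-0.2],[-0.1,-0.011,0,0,0,-0.2],[-0.1,-0.011,0,0,0,-0.2],[-0.082,-0.009,0,0,0,-0.167]]

```text
clock: 6.68
position: [0.4851, -0.0324, 0.1044]
ee_rot: [0.328, 0.945, 0.0, -0.0]
ft_force: [-0.3, 0.0, 0.6]
grip_width: -0.001
grasp_force: 0.1
```

```bash
cat >> h.py <<'E'
def ang():
    # door angle by best match of wrist picture orange/dark top-edge is overkill: use top view columns left of arm
    im=camera("top").astype(int); im=im[...,0]-im[...,2]
    res=[]
    for c in (258,262,266):
        col=np.array([cv2.getRectSubPix(camera_top,(1,1),(c,r))[0,0] for r in np.arange(175,245,.25)]) if 0 else im[175:245,c]
        res.append(col)
    return res
E
python3 - <<'E'
from h import *
st()
for c in ang(): print(c[:45])
for t in (39,32,28,24):
    P=[uv("top",door(np.radians(t),s,.01,.164)) for s in(.01,.206)]
    print(t,[round(float(np.interp(c,[P[0][0],P[1][0]],[P[0][1],P[1][1]])),1) for c in(258,262,266)])
E
```

```text
t6.68 p [ 0.4851 -0.0324  0.1044] th(tool)31.94 tilt [-0.  0. -1.] dist from hinge along tool 0.1872, off 0.0229 F [-0.3  0.   0.6] grip -0.001
[123 122 126 124 123  86  60  76  72  66  69  68  72  86 120 125 125 128
 129 101  31  25  27  27  33  26  13   2  -3   0   0   1   1   0   2   3
   2   3   3   1   3   2   3   2   1]
[127 123 126 122 122 111  -3 -16  18  56  69  69  72  75  77  74  84 117
 127 125 126 129 104  43  25  25  26  28  26  17   2   0   1   1   1   0
   1   3   2   3   2   1   1   1   1]
[124 122 123 115 125 121  33 -17 -17 -18 -16   5  47  78  79  75  72  71
  60  40 111 130 124 126 128 113  42  25  29  30  28  28  15   2   0   0
   0   2   3   3   0   0   0   0   1]
39 [197.0, 201.0, 204.9]
32 [193.8, 196.9, 199.9]
28 [192.3, 194.9, 197.6]
24 [191.0, 193.2, 195.4]
```

The door is now following at about 33°. Sweeping on to about 8°.

Request:
carry_out:
  commands:
    - [[-0.1,-0.011,0,0,0,-0.2],[-0.123,-0.013,0,0,0,-0.25],[-0.123,-0.013,0,0,0,-0.25],[-0.123,-0.013,0,0,0,-0.25],[-0.123,-0.013,0,0,0,-0.25],[-0.123,-0.013,0,0,0,-0.25],[-0.123,-0.013,0,0,0,-0.25],[-0.123,-0.013,0,0,0,-0.25],[-0.123,-0.013,0,0,0,-0.25],[-0.123,-0.013,0,0,0,-0.25],[-0.123,-0.013,0,0,0,-0.25],[-0.123,-0.013,0,0,0,-0.25],[-0.123,-0.013,0,0,0,-0.25],[-0.1,-0.011,0,0,0,-0.2],[-0.1,-0.011,0,0,0,-0.2],[-0.082,-0.009,0,0,0,-0.167],[-0.041,-0.0045,0,0,0,-0.083],[-0.041,-0.0045,0,0,0,-0.083]]

```text
clock: 8.23
position: [0.5496, -0.0748, 0.1043]
ee_rot: [0.129, 0.992, 0.0, -0.0]
ft_force: [-1.3, -0.8, -0.4]
grip_width: 0.0
grasp_force: 0.1
```

Run:
```python
from h import *
st()
```

```text
t8.23 p [ 0.5496 -0.0748  0.1043] th(tool)8.41 tilt [-0.  0. -1.] dist from hinge along tool 0.1870, off 0.0225 F [-1.3 -0.8 -0.4] grip 0.0
```

Request:
carry_out:
  commands:
    - [[-0.025,-0.003,0,0,0,-0.05],[-0.025,-0.003,0,0,0,-0.05],[-0.025,-0.003,0,0,0,-0.05],[-0.025,-0.003,0,0,0,-0.05],[-0.025,-0.003,0,0,0,-0.05],[-0.025,-0.003,0,0,0,-0.05],[-0.025,-0.003,0,0,0,-0.05],[-0.025,-0.003,0,0,0,-0.05],[0,0,0,0,0,0]]

```text
clock: 8.98
position: [0.5573, -0.0777, 0.1044]
ee_rot: [0.108, 0.994, -0.0, 0.0]
ft_force: [0.5, -0.4, 0.5]
grip_width: -0.003
grasp_force: 0.0
```

Request:
carry_out:
  commands:
    - [[-0.025,-0.003,0,0,0,-0.05],[-0.025,-0.003,0,0,0,-0.05],[0,0,0,0,0,0]]

```text
clock: 9.23
position: [0.5592, -0.0783, 0.1044]
ee_rot: [0.103, 0.995, 0.0, 0.0]
ft_force: [-0.5, -0.2, -0.6]
grip_width: -0.005
grasp_force: 0.0
```

Request:
carry_out:
  commands:
    - [[-0.025,-0.003,0,0,0,-0.05],[-0.025,-0.003,0,0,0,-0.05],[0,0,0,0,0,0]]

```text
clock: 9.48
position: [0.5611, -0.079, 0.1044]
ee_rot: [0.098, 0.995, 0.0, 0.0]
ft_force: [-0.3, -0.5, -0.3]
grip_width: 0.004
grasp_force: 0.0
```

Request:
carry_out:
  commands:
    - [[-0.025,-0.003,0,0,0,-0.05],[0,0,0,0,0,0]]

```text
clock: 9.65
position: [0.562, -0.0793, 0.1044]
ee_rot: [0.095, 0.995, 0.0, 0.0]
ft_force: [0.4, 0.3, -0.1]
grip_width: 0.0
grasp_force: 0.0
```

Request:
carry_out:
  commands:
    - [[-0.025,-0.003,0,0,0,-0.05],[0,0,0,0,0,0]]

```text
clock: 9.82
position: [0.563, -0.0796, 0.1044]
ee_rot: [0.092, 0.996, 0.0, 0.0]
ft_force: [-0.4, 0.4, 0.1]
grip_width: 0.003
grasp_force: 0.0
```

Request:
carry_out:
  commands:
    - [[-0.025,-0.003,0,0,0,-0.05],[0,0,0,0,0,0]]

```text
clock: 9.98
position: [0.5639, -0.0799, 0.1044]
ee_rot: [0.09, 0.996, 0.0, 0.0]
ft_force: [-0.0, 0.4, 0.2]
grip_width: -0.001
grasp_force: 0.0
```

Request:
carry_out:
  commands:
    - [[-0.025,-0.003,0,0,0,-0.05],[0,0,0,0,0,0]]

```text
clock: 10.15
position: [0.5649, -0.0802, 0.1044]
ee_rot: [0.087, 0.996, 0.0, 0.0]
ft_force: [0.5, 1.0, 0.0]
grip_width: -0.001
grasp_force: 0.0
```

Request:
carry_out:
  commands:
    - [[-0.025,-0.003,0,0,0,-0.05],[0,0,0,0,0,0]]

```text
clock: 10.32
position: [0.5656, -0.0804, 0.1043]
ee_rot: [0.085, 0.996, 0.0, -0.0]
ft_force: [-1.8, 0.4, 2.0]
grip_width: -0.002
grasp_force: 0.7
```

Request:
carry_out:
  commands:
    - [[-0.025,-0.003,0,0,0,-0.05],[0,0,0,0,0,0]]

```text
clock: 10.48
position: [0.5663, -0.0807, 0.1043]
ee_rot: [0.082, 0.997, 0.0, -0.0]
ft_force: [-4.1, -0.4, 1.9]
grip_width: -0.002
grasp_force: 1.7
```

Request:
carry_out:
  commands:
    - [[-0.025,-0.003,0,0,0,-0.05],[0,0,0,0,0,0]]

```text
clock: 10.65
position: [0.5671, -0.0809, 0.1042]
ee_rot: [0.079, 0.997, 0.0, -0.001]
ft_force: [-5.2, 0.7, 2.8]
grip_width: 0.002
grasp_force: 2.7
```

Request:
carry_out:
  commands:
    - [[-0.025,-0.003,0,0,0,-0.05],[0,0,0,0,0,0]]

```text
clock: 10.82
position: [0.5678, -0.0812, 0.1042]
ee_rot: [0.077, 0.997, 0.0, -0.001]
ft_force: [-6.1, 0.6, 3.9]
grip_width: -0.0
grasp_force: 3.4
```

Request:
carry_out:
  commands:
    - [[-0.025,-0.003,0,0,0,-0.05],[0,0,0,0,0,0]]

```text
clock: 10.98
position: [0.5685, -0.0815, 0.1042]
ee_rot: [0.074, 0.997, 0.0, -0.001]
ft_force: [-7.8, 2.6, 4.8]
grip_width: -0.002
grasp_force: 3.9
```

Request:
carry_out:
  commands:
    - [[-0.025,-0.003,0,0,0,-0.05],[0,0,0,0,0,0]]

```text
clock: 11.15
position: [0.5694, -0.0817, 0.1041]
ee_rot: [0.072, 0.997, 0.0, -0.001]
ft_force: [-8.7, 0.4, 5.3]
grip_width: -0.005
grasp_force: 4.2
```

Request:
carry_out:
  commands:
    - [[-0.025,-0.003,0,0,0,-0.05],[0,0,0,0,0,0]]

```text
clock: 11.32
position: [0.5703, -0.082, 0.1041]
ee_rot: [0.069, 0.998, 0.0, -0.001]
ft_force: [-8.9, 1.3, 4.9]
grip_width: -0.002
grasp_force: 4.2
```

Request:
carry_out:
  commands:
    - [[-0.025,-0.003,0,0,0,-0.05],[0,0,0,0,0,0]]

```text
clock: 11.48
position: [0.5713, -0.0823, 0.1041]
ee_rot: [0.066, 0.998, 0.0, -0.001]
ft_force: [-7.5, 0.4, 3.9]
grip_width: -0.007
grasp_force: 4.0
```

Request:
carry_out:
  commands:
    - [[-0.02,-0.002,0,0,0,-0.04],[0,0,0,0,0,0]]

```text
clock: 11.65
position: [0.5722, -0.0825, 0.1041]
ee_rot: [0.064, 0.998, 0.0, -0.001]
ft_force: [-6.7, 0.7, 2.4]
grip_width: -0.001
grasp_force: 3.6
```

Request:
carry_out:
  commands:
    - [[-0.02,-0.002,0,0,0,-0.04],[0,0,0,0,0,0]]

```text
clock: 11.82
position: [0.5732, -0.0828, 0.1041]
ee_rot: [0.062, 0.998, 0.0, -0.001]
ft_force: [-5.4, 0.8, 1.9]
grip_width: 0.0
grasp_force: 3.0
```

Request:
carry_out:
  commands:
    - [[-0.015,-0.002,0,0,0,-0.03],[0,0,0,0,0,0]]

```text
clock: 11.98
position: [0.5739, -0.083, 0.104]
ee_rot: [0.061, 0.998, 0.0, -0.001]
ft_force: [-5.5, 0.2, 1.5]
grip_width: -0.001
grasp_force: 2.5
```

Request:
carry_out:
  commands:
    - [[-0.015,-0.002,0,0,0,-0.03],[0,0,0,0,0,0]]

```text
clock: 12.15
position: [0.5754, -0.0831, 0.1043]
ee_rot: [0.059, 0.998, -0.0, 0.0]
ft_force: [-0.5, 0.2, -1.4]
grip_width: -0.0
grasp_force: 0.8
```

The force dropped to zero, so it probably snapped. Backing off now and checking.

Request:
carry_out:
  commands:
    - [[0,0,0,0,0,0],[0,0,0,0,0,0]]

```text
clock: 12.32
position: [0.5758, -0.083, 0.1046]
ee_rot: [0.059, 0.998, 0.0, 0.001]
ft_force: [0.4, -0.2, 0.4]
grip_width: -0.001
grasp_force: 0.0
```

Run:
```python
from h import *
st()
for c in ang(): print(c[:30])
for t in (4,2,0,-2):
    P=[uv("top",door(np.radians(t),s,.01,.164)) for s in(.01,.206)]
    print(t,[round(float(np.interp(c,[P[0][0],P[1][0]],[P[0][1],P[1][1]])),1) for c in(258,262,266)])
```

```text
t12.32 p [ 0.5758 -0.083   0.1046] th(tool)0.38 tilt [ 0.001 -0.    -1.   ] dist from hinge along tool 0.1870, off 0.0214 F [ 0.4 -0.2  0.4] grip -0.001
[123 123 126 124 125  85  74 134 134 127  46  27  31  28  26  28  29  30
  30  29  11   1  -3  -3  -3  -1   1   1   1   0]
[123 122 125 125 122 111  50 110 133 130 105  21  28  32  27  26  28  28
  31  29  22   8  -4  -3  -2  -3  -2  -1   0   0]
[125 124 125 118 125 119  48  80 132 133 120  22  30  31  29  25  31  25
  29  29  25  11  -4  -3  -4  -3  -2  -3  -1   0]
4 [185.6, 186.3, 187.0]
2 [185.2, 185.7, 186.2]
0 [184.8, 185.1, 185.5]
-2 [184.3, 184.6, 184.8]
```

Contact force is zero while the tool is still, so the door has moved on by itself: it's caught. I'll take the hand off, rise with the gripper open, and move over the post.

Request:
carry_out:
  commands:
    - [[0.1,0,0,0,0,0],[0.2,0,0,0,0,0],[0.3,0,0,0,0,0],[0.3,0,0,0,0,0],[0.1,0,0,0,0,0],[0,0,-0.4,0,0,0],[0,0,-0.6,0,0,0],[0,0,-0.6,0,0,0],[0,0,-0.4,0,0,0],[0,0,0,0,0,0]]

```text
clock: 13.2
position: [0.5373, -0.0785, 0.1881]
ee_rot: [0.059, 0.998, 0.0, 0.003]
ft_force: [-0.0, -0.1, 0.2]
grip_width: -0.001
grasp_force: 0.0
```

Request:
carry_out:
  commands:
    - [[-0.1,0.3,0,0,0,0.03],[-0.1,0.4,0,0,0,0.03],[-0.04,0.225,0,0,0,0],[0,0,0,0,0,0],[0,0,0,0,0,0],[0,0,0,0,0,0],[0,0,0,0,0,0],[0,0,0,0,0,0]]
  hand: -1
  force: 60

```text
clock: 13.87
position: [0.5493, -0.0435, 0.1843]
ee_rot: [0.063, 0.998, -0.0, -0.0]
ft_force: [0.3, 1.3, 1.2]
grip_width: 1.001
grasp_force: 0.0
```

Run:
```python
from h import *
o,R=st();p=o["position"]
im=cv2.cvtColor(camera("wrist"),cv2.COLOR_RGB2BGR)
cv2.imwrite("pics/w4.png",cv2.resize(im,None,fx=1.4,fy=1.4,interpolation=2))
for t in(3,0,-1.5):
  for a in ((.15,.052,.17),(.15,.052,.12),(.206,.01,.164),(.01,.01,.164)): print(t,a,(fuv(door(np.radians(t),*a))*1.4).round(0))
```

```text
t13.87 p [ 0.5493 -0.0435  0.1843] th(tool)0.82 tilt [-0. -0. -1.] dist from hinge along tool 0.1514, off 0.0512 F [0.3 1.3 1.2] grip 1.001
3 (0.15, 0.052, 0.17) [398. 308.]
3 (0.15, 0.052, 0.12) [397. 281.]
3 (0.206, 0.01, 0.164) [281. 381.]
3 (0.01, 0.01, 0.164) [649. 385.]
0 (0.15, 0.052, 0.17) [392. 324.]
0 (0.15, 0.052, 0.12) [392. 295.]
0 (0.206, 0.01, 0.164) [282. 400.]
0 (0.01, 0.01, 0.164) [648. 386.]
-1.5 (0.15, 0.052, 0.17) [389. 333.]
-1.5 (0.15, 0.052, 0.12) [390. 302.]
-1.5 (0.206, 0.01, 0.164) [283. 409.]
-1.5 (0.01, 0.01, 0.164) [648. 386.]
```

View pics/w4.png

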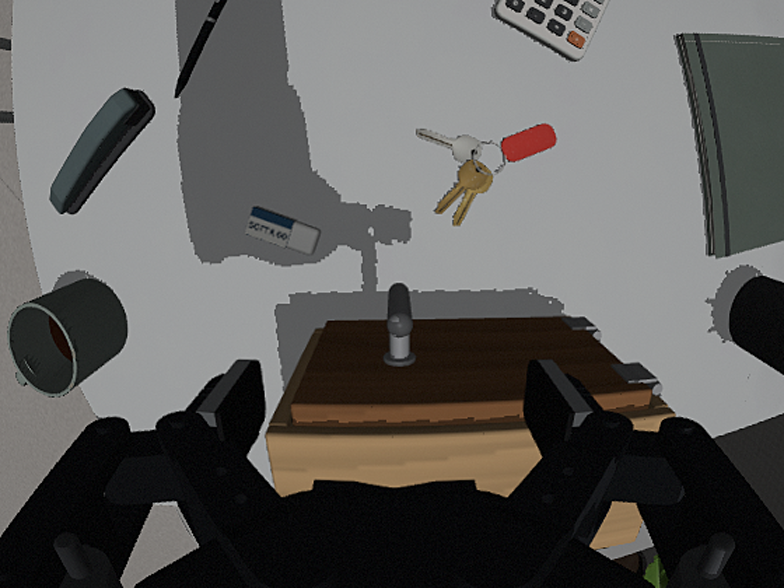

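The picture shows the door shut, with the post's top at (399,324) against a predicted (392,324), and it sits midway between the finger pads (262 and 527). Lowering astride the post with +2 mm along y, then gripping.

Request:
carry_out:
  commands:
    - [[0,0.04,0.3,0,0,0],[0,0,0.5,0,0,0],[0,0,0.5,0,0,0],[0,0,0.4,0,0,0],[0,0,0.3,0,0,0],[0,0,0.28,0,0,0],[0,0,0,0,0,0],[0,0,0,0,0,0]]

```text
clock: 14.58
position: [0.5496, -0.0412, 0.093]
ee_rot: [0.062, 0.998, -0.0, -0.0]
ft_force: [0.2, 0.2, -0.2]
grip_width: 1.002
grasp_force: 0.0
```

Request:
carry_out:
  commands:
    - [[0,0,0,0,0,0],[0,0,0,0,0,0],[0,0,0,0,0,0],[0,0,0,0,0,0],[0,0,0,0,0,0],[0,0,0,0,0,0],[0,0,0,0,0,0],[0,0,0,0,0,0],[0,0,0,0,0,0],[0,0,0,0,0,0]]
  hand: 1
  force: 50

```text
clock: 15.42
position: [0.5498, -0.0413, 0.0934]
ee_rot: [0.062, 0.998, -0.0, 0.0]
ft_force: [-1.1, 1.0, 3.5]
grip_width: 0.13
grasp_force: 49.1
```

Run:
```python
from h import *
o,R=st()
for dth in (1,2,3):
    w=np.radians(dth);r=np.array([.052,-.150]);c,s=np.cos(w),np.sin(w)
    print(dth,((np.array([[c,-s],[s,c]])@r-r)/.04).round(4), dth/6)
```

```text
t15.42 p [ 0.5498 -0.0413  0.0934] th(tool)0.76 tilt [ 0. -0. -1.] dist from hinge along tool 0.1490, off 0.0512 F [-1.1  1.   3.5] grip 0.13
1 [0.0652 0.0233] 0.16666666666666666
2 [0.1301 0.0477] 0.3333333333333333
3 [0.1945 0.0732] 0.5
```

Gripped at 11 mm. Pulling out along the arc slowly through the catch.

Request:
carry_out:
  commands:
    - [[0.033,0.012,0,0,0,0.083],[0.033,0.012,0,0,0,0.083],[0.033,0.012,0,0,0,0.083],[0.033,0.012,0,0,0,0.083],[0.033,0.012,0,0,0,0.083],[0.033,0.012,0,0,0,0.083],[0.033,0.012,0,0,0,0.083],[0.033,0.012,0,0,0,0.083],[0.033,0.012,0,0,0,0.083],[0.033,0.012,0,0,0,0.083],[0.065,0.023,0,0,0,0.167],[0.065,0.023,0,0,0,0.167],[0.065,0.023,0,0,0,0.167],[0.065,0.023,0,0,0,0.167]]

```text
clock: 16.58
position: [0.5283, -0.0283, 0.0937]
ee_rot: [0.141, 0.99, 0.0, 0.0]
ft_force: [-1.4, -1.1, 6.9]
grip_width: 0.124
grasp_force: 49.9
```

Run:
```python
from h import *
st()
```

```text
t16.58 p [ 0.5283 -0.0283  0.0937] th(tool)9.82 tilt [ 0.  0. -1.] dist from hinge along tool 0.1488, off 0.0514 F [-1.4 -1.1  6.9] grip 0.124
```

Request:
carry_out:
  commands:
    - [[0.13,0.048,0,0,0,0.333],[0.1945,0.073,0,0,0,0.5],[0.1945,0.073,0,0,0,0.5],[0.1945,0.073,0,0,0,0.5],[0.1945,0.073,0,0,0,0.5],[0.1945,0.073,0,0,0,0.5],[0.1945,0.073,0,0,0,0.5],[0.1945,0.073,0,0,0,0.5],[0.1945,0.073,0,0,0,0.5],[0.1945,0.073,0,0,0,0.5],[0.1945,0.073,0,0,0,0.5],[0.13,0.048,0,0,0,0.333],[0,0,0,0,0,0]]

```text
clock: 17.67
position: [0.4707, 0.0464, 0.0936]
ee_rot: [0.424, 0.906, 0.0, -0.0]
ft_force: [-2.9, -0.9, 8.9]
grip_width: 0.121
grasp_force: 50.2
```

Run:
```python
from h import *
st()
```

```text
t17.67 p [0.4707 0.0464 0.0936] th(tool)43.81 tilt [-0.001  0.001 -1.   ] dist from hinge along tool 0.1486, off 0.0537 F [-2.9 -0.9  8.9] grip 0.121
```

Request:
carry_out:
  commands:
    - [[0.13,0.048,0,0,0,0.333],[0.1945,0.073,0,0,0,0.5],[0.1945,0.073,0,0,0,0.5],[0.1945,0.073,0,0,0,0.5],[0.1945,0.073,0,0,0,0.5],[0.1945,0.073,0,0,0,0.5],[0.1945,0.073,0,0,0,0.5],[0.1945,0.073,0,0,0,0.5],[0.1945,0.073,0,0,0,0.5],[0.1945,0.073,0,0,0,0.5],[0.1945,0.073,0,0,0,0.5],[0.1945,0.073,0,0,0,0.5],[0.1945,0.073,0,0,0,0.5],[0.1945,0.073,0,0,0,0.5],[0.13,0.048,0,0,0,0.333],[0.13,0.048,0,0,0,0.333],[0,0,0,0,0,0],[0,0,0,0,0,0]]

```text
clock: 19.17
position: [0.4749, 0.1678, 0.0936]
ee_rot: [0.738, 0.675, 0.0, -0.0]
ft_force: [-2.9, 1.5, 8.2]
grip_width: 0.122
grasp_force: 50.0
```

Run:
```python
from h import *
st()
```

```text
t19.17 p [0.4749 0.1678 0.0936] th(tool)88.70 tilt [-0.     0.001 -1.   ] dist from hinge along tool 0.1498, off 0.0545 F [-2.9  1.5  8.2] grip 0.122
```

At a right angle. Releasing, then rising clear.

Request:
carry_out:
  commands:
    - [[0,0,0,0,0,0],[0,0,0,0,0,0],[0,0,0,0,0,0],[0,0,0,0,0,0],[0,0,0,0,0,0],[0,0,0,0,0,0],[0,0,0,0,0,0],[0,0,0,0,0,0]]
  hand: -1

```text
clock: 19.83
position: [0.4751, 0.1665, 0.0932]
ee_rot: [0.738, 0.675, -0.0, -0.0]
ft_force: [0.1, 0.4, -0.3]
grip_width: 0.996
grasp_force: 0.0
```

Request:
carry_out:
  commands:
    - [[0,0,-0.3,0,0,0],[0,0,-0.6,0,0,0],[0,0,-0.6,0,0,0],[0,0,-0.6,0,0,0],[0,0,-0.6,0,0,0],[0,0,-0.5,0,0,0],[0,0,0,0,0,0],[0,0,0,0,0,0]]

```text
clock: 20.5
position: [0.4756, 0.1668, 0.2221]
ee_rot: [0.738, 0.675, 0.001, 0.0]
ft_force: [0.5, -0.2, -1.0]
grip_width: 0.999
grasp_force: 0.0
```

Run:
```python
from h import *
st()
im=camera("wrist")
# bright post tip vs. model: best door angle by brown-dark face edge is seen in the wrist view; print post patch
for t in(84,89,94):
    q=fuv(door(np.radians(t),.15,.052,.17));print(t,q.round(0))
    e=fuv(door(np.radians(t),.206,.004,.164));print("  edge",e.round(0),im[int(e[1]),int(e[0])] if 0<e[1]<420 and 0<e[0]<560 else None)
q=fuv(door(np.radians(89),.10,.010,.164)).astype(int); print(q,[tuple(int(v) for v in im[r,q[0]]) for r in range(q[1]-24,q[1]+28,4)])
```

```text
t20.50 p [0.4756 0.1668 0.2221] th(tool)88.73 tilt [ 0.002  0.001 -1.   ] dist from hinge along tool 0.1490, off 0.0535 F [ 0.5 -0.2 -1. ] grip 0.999
84 [274. 234.]
  edge [213. 291.] [83 83 84]
89 [280. 217.]
  edge [211. 271.] [83 84 84]
94 [287. 200.]
  edge [211. 251.] [62 64 62]
[341 265] [(32, 20, 10), (26, 17, 10), (31, 23, 14), (27, 16, 3), (27, 16, 9), (26, 13, 2), (57, 37, 24), (57, 38, 24), (59, 39, 23), (46, 26, 10), (147, 149, 148), (146, 148, 148), (146, 147, 148)]
```

The outer edge of the door's face changes from dark to lighter at row 265, exactly where the 89° model puts it. The door stands at about 89° and the hand is clear.

```bash
python3 -c "
from workcell import *
print(hand_in())"
```

```text
the job is handed in; nothing more can be done
None
```

The job is handed in (no verdict was shown): the door was pushed shut with at most about 10 N, held by the catch alone with the hand off, then pulled open through the catch and left at about 89°, the arm clear and nothing else on the desk touched.

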